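Top the drying stack of sample panels

TASK

The orange colour-sample panel lies in one lane of the open-front tray, too snug between the lane's walls to be gripped there. Press a fingertip on it and slide it along its lane until its end sticks out well past the tray's open front while it still lies flat in the lane, then grip it by that end and lower it, without dropping it, onto the wooden spacer strips of the orange drying stack, squarely and with its edges in line with the stack's. Keep the orange stack where it is, and leave the blue panel, the blue stack, the red-capped jar, the brush pot and the roll of tape undisturbed.

Things in the scene. Friction and masses are not known exactly. Their poses are not given: they have to be found in the camera images.
- orange_panel: The panel to move: a flat, smooth orange acrylic sheet, 100 mm long (its x) by 56 mm wide (its y) by 4 mm thick; origin at the centre of its underside, z up. About 30 g; slides easily in the tray (friction about 0.2, less than on fingertips, which may still slip a little). It starts near the back of one of the tray's two lanes, either lane, its long side along the lane.
- tray: Wooden chest, 180 mm deep (x), 154 wide (y), its top a two-lane tray; origin at the centre of its underside. White lane floors 60 mm above the table end at the open front, x = -90 mm, over a straight drop; front faces the robot within 0.25 rad. Lanes run along x, 68 mm wide, centred at y = +37 and -37; 6 mm walls between, beside and behind them (back wall's inner face at x = +84), tops 72 mm up.
- tray_front (a point): Middle of the tray's open front edge, at lane-floor height (60 mm above the table); axes as the tray's.
- orange_stack_low: Lower orange panel of the orange drying stack, loose on the table, about 60 g: 100 mm long (its x) by 56 mm wide (its y) by 4 mm thick; origin at the centre of its underside, z up; on its upper face two fixed wooden spacer strips, 14 mm square, 40 mm long along y, centred 30 mm either side of its middle along x, tops 18 mm above its underside.
- orange_stack_top: Second orange panel of the orange drying stack, lying loose on the strips of the lower one, about 60 g: 100 mm long (its x) by 56 mm wide (its y) by 4 mm thick; origin at the centre of its underside, z up; on its upper face two fixed wooden spacer strips, 14 mm square, 40 mm long along y, centred 30 mm either side of its middle along x, tops 18 mm above its underside.
- stack_seat (a point): Point in the middle of the orange stack at the height of its topmost strips' tops (36 mm above the table), axes as the stack's: where the centre of the orange panel's underside must come to rest, its x along the stack's x, either way round.
- blue_panel: Blue panel in the tray's other lane, to be left alone: 100 mm long (its x) by 56 mm wide (its y) by 4 mm thick; origin at the centre of its underside, z up.
- blue_stack_low: Lower panel of the blue drying stack, beside the orange one, to be left alone: 100 mm long (its x) by 56 mm wide (its y) by 4 mm thick; origin at the centre of its underside, z up; on its upper face two fixed wooden spacer strips, 14 mm square, 40 mm long along y, centred 30 mm either side of its middle along x, tops 18 mm above its underside.
- blue_stack_top: Upper panel of the blue drying stack, to be left alone: 100 mm long (its x) by 56 mm wide (its y) by 4 mm thick; origin at the centre of its underside, z up; on its upper face two fixed wooden spacer strips, 14 mm square, 40 mm long along y, centred 30 mm either side of its middle along x, tops 18 mm above its underside.
- red_jar: Bystander: glass paint jar with red cap, 54 mm across and 65 mm tall; origin at the centre of its underside.
- brush_pot: Bystander: blue ceramic pot, 72 mm across and 95 mm tall, with brushes standing up to 230 mm; origin at the centre of its underside.
- tape_roll: Bystander: yellow roll of tape lying flat, 90 mm across and 24 mm high; origin at the centre of its underside.
There are look-alikes about, which are no part of the job. Of the things shaped like the orange_panel, the orange one is meant.

How it is judged:
On the way, in this order (a step that is already met when the one before it is completed fails the run):
1. the orange panel lies flat in its lane, its end 12 to 48 mm past the open front (x of orange_panel in the frame of tray_front between 0.002 and 0.038 m and z of orange_panel in the frame of tray_front between -0.003 and 0.003 m and angle between orange_panel's own z axis and vertical below 0.06 rad), for 0.2 s.
2. the orange panel is held 20 mm or more above the lane floor (z of orange_panel in the frame of tray_front above 0.02 m and contact force between the fingers and orange_panel above 0.3 N), for 0.1 s.
3. still held, the panel touches the stack's strips, within 10 mm sideways and 5 mm above its place (horizontal distance between orange_panel and stack_seat below 0.01 m and z of orange_panel in the frame of stack_seat below 0.005 m and contact force between orange_panel and orange_stack_top above 0.02 N and contact force between the fingers and orange_panel above 0.3 N), for 0.05 s.
At the end, for the whole second after the job is handed in: The orange panel lies still and flat on the orange stack's strips, its centre within 7 mm of the stack's along and across and 3 mm in height, turned under 0.12 rad, tilted under 0.06 rad; the orange stack's panels (the upper one level) are within 15 mm of their starts (x of orange_panel in the frame of stack_seat between -0.007 and 0.007 m and y of orange_panel in the frame of stack_seat between -0.007 and 0.007 m and angle between the x axis of orange_panel and the x axis of orange_stack_top, either way round below 0.12 rad and z of orange_panel in the frame of stack_seat between -0.003 and 0.003 m and angle between each of orange_panel, orange_stack_top's own z axis and vertical below 0.06 rad and linear speed of orange_panel below 0.01 m/s and angular speed of orange_panel below 0.1 rad/s and distance of each of orange_stack_low, orange_stack_top from where it was at the start of the episode below 0.015 m); the robot touches nothing.
It fails at once if the blue panel moved more than 12 mm (distance of blue_panel from where it was at the start of the episode above 0.012 m).
It fails at once if the blue stack moved more than 12 mm (distance of any of blue_stack_low, blue_stack_top from where it was at the start of the episode above 0.012 m).
It fails at once if the red-capped jar, the brush pot or the tape roll moved more than 30 mm (distance of any of red_jar, brush_pot, tape_roll from where it was at the start of the episode above 0.03 m).
It fails at once if the orange stack is shoved (a panel of it moved more than 20 mm) (distance of any of orange_stack_top, orange_stack_low from where it was at the start of the episode above 0.02 m).
It also fails if it takes over 56 s, if anything falls off the work surface, if the arm or the gripper's body presses on something with over 40 N, if the wrist force passes 120 N, or if a joint passes its speed limit or range.

ROBOT

A 6-joint arm with a two-finger parallel gripper is mounted at the origin on the work surface. World frame = base frame: x ahead of the robot, y to its left, z up, the work surface at z = 0. Lengths are in m, angles in rad, forces in N, time in s.
With the tool pointing down it reaches from about 0.425 to 0.95 m from the base axis. Payload 3.5 kg.
Tool frame: the origin (TCP) lies on the centre line of the jaws, within the pads' length; the fingertips stand 14 mm ahead of it and the grasp point (between the pads) lies 5 mm behind it (ctrl.finger_overhang is the distance from the TCP to the fingertips, in m); z points along the fingers, y is the line along which they close (so a half turn about z gives the same grasp; the last joint's range is limited). The gripper opens to 85 mm and grips with 20 to 120 N. Pads are 22 mm wide; open, the fingers measure 114 mm over their backs; the gripper's body (76 mm by 85 mm) begins 54 mm behind the grasp point. The pads swing forward as they close: fully open they stand 13 mm farther back than shut.
Start: joints at [1.092, 0.286, 1.577, -0, 1.279, -0.15], TCP at [0.218, 0.639, 0.216] pointing down, gripper open.
Joint ranges: [-2.77, 2.77], [-0.9, 2.22], [0.21, 2.48], [-1.53, 4.67], [0.24, 2.81], [-2.84, 2.84]. Speed limits (rad/s): [2.79, 2.79, 3.14, 3.14, 3.14, 3.14].

INTERFACE

Orientations are given as a unit quaternion [x, y, z, w].
In Python, from plant import ctrl gives the robot as it stands.
- The arm moves only by the tool send_rows, never from a script. Its argument "moves" is text: rows parted by semicolons, each of 7 numbers parted by spaces: the turn, a rotation vector about the tool's x, y, z in units of 360 degrees (1.0 is 360 degrees), then the shift along the tool's x, y, z in units of 20 cm (1.0 is 20 cm), then the gripper's target within -1 to 1 (fully open at 1, half-way at 0, shut at -1). A call has 1 to 12 rows; each row is the pose to reach, as a shift and turn from the pose commanded when the call began, along the tool's axes at that moment, turning the shorter way round; what a row does not reach only later rows make up. A row lasts 1/8 s, in which the tool goes at most 62.5 mm and 10.7 degrees, less where a joint would pass 70% of its speed; a pose out of reach is approached as far as the arm can. A call with a number of a shift or a turn outside -1 to 1 is refused whole. A call with a gripper value outside its range is refused whole. The fingers move at their own pace and stop on an object; "newtons" is the grip in N (left out, the last holds). Time passes only in rows, so rows that repeat a pose let the fingers close. It gives the time, the measured TCP pose, the force, the opening and the grip force at its end, in the units of the state.
- ctrl.get_state(): the state, without advancing time (a new reading comes with each control period).
- ctrl.read_camera(name): name is "side" or "top"; returns a dict with "image" (480x640x3 uint8, red, green, blue), "fovy" (degrees; the focal length in pixels is half the picture's height over the tangent of half this angle, whatever the lens; pixels are square), "cx", "cy" (the principal point, pixels), "extrinsics" (4x4, takes a point from camera to world coordinates). Camera axes: x right, y up, looking along -z (the intrinsics and any distortion apply to the point x, -y, -z); pixel columns grow to the right and rows downward; lengths in m; the calibration is good to about 2 mm. A picture is of the moment at which its call begins. There is no depth.
- ctrl.sign_off(): hands the job in; it is judged then, once.
The state is a dict: "time": time; "qpos": joint angles; "dq": joint speeds; "joint_efforts": joint torques, N m; "eef_pos": TCP position; "tcp_rot": TCP orientation; "contact_force": force on the tool from outside, world axes, zero at the start; "wrist_torque": the same for the moment, N m; "opening": opening from 0.0 (shut) to 1.0 (fully open); "finger_force": force on a finger pad.
Only numpy, scipy, OpenCV 4.12 (cv2) and the standard library are available. Lean on these libraries where they do the work, as an engineer would, in place of code of your own. Each camera call takes 0.05 s, during which the arm holds its last target. There are 200 camera calls.

## Working session

There is one attempt and no reset: what is moved stays moved. The work goes in short steps, Python scripts to look and compute and a tool call to move; the robot and the scene stay as the last step left them, time stands still between calls to the robot, and variables do not carry over. Pictures are saved under pics/ and viewed, at most 10 in all, crops included, and the job is handed in when it is done.

Besides the shell and the picture viewer there is one more tool, called after "Call:" as name(argument=value, ...) on one line, values as JSON. send_rows: Moves the arm, as the interface text tells. Its arguments: {"type":"object","properties":{"moves":{"type":"string"},"newtons":{"type":"number"}},"required":["moves"]}

```bash
mkdir -p pics; ls; cat > h.py <<'E'
import numpy as np,cv2
from plant import ctrl
def shot(n,f):
    c=ctrl.read_camera(n); cv2.imwrite('pics/'+f,c['image'][:,:,::-1]); 
    np.savez('pics/'+f[:-4]+'.npz',**{k:v for k,v in c.items() if k!='image'}); return c
def ray(c,u,v):
    f=240/np.tan(np.radians(float(c['fovy']))/2); E=np.array(c['extrinsics'])
    d=np.array([(u-float(c['cx']))/f,-(v-float(c['cy']))/f,-1.]); d=E[:3,:3]@d
    return E[:3,3],d/np.linalg.norm(d)
def atz(c,u,v,z):
    o,d=ray(c,u,v); return o+d*(z-o[2])/d[2]
def tri(a,b):  # (cam,u,v) pairs
    A=np.zeros((3,3));r=np.zeros(3)
    for c,u,v in (a,b):
        o,d=ray(c,u,v);P=np.eye(3)-np.outer(d,d);A+=P;r+=P@o
    return np.linalg.solve(A,r)
def proj(c,p):
    f=240/np.tan(np.radians(float(c['fovy']))/2); E=np.array(c['extrinsics'])
    q=E[:3,:3].T@(np.array(p)-E[:3,3]); return float(c['cx'])+f*q[0]/-q[2], float(c['cy'])-f*q[1]/-q[2]
E
python3 - <<'E'
from h import *
for n in('top','side'):
    c=shot(n,n+'0.png'); print(n,{k:np.round(v,3) if not isinstance(v,str) else v for k,v in c.items() if k!='image'})
print(ctrl.get_state(),ctrl.finger_overhang)
E
```

```text
pics
top {'fovy': np.float64(49.215), 'cx': np.float64(326.731), 'cy': np.float64(231.122), 'extrinsics': array([[ 1.000e-02,  9.910e-01, -1.330e-01,  3.780e-01],
       [-1.000e+00,  1.000e-02, -3.000e-03, -9.000e-03],
       [-1.000e-03,  1.330e-01,  9.910e-01,  1.506e+00],
       [ 0.000e+00,  0.000e+00,  0.000e+00,  1.000e+00]])}
side {'fovy': np.float64(49.686), 'cx': np.float64(318.3), 'cy': np.float64(232.086), 'extrinsics': array([[ 0.999,  0.007, -0.033,  0.524],
       [-0.03 ,  0.599, -0.8  , -1.049],
       [ 0.014,  0.801,  0.599,  0.884],
       [ 0.   ,  0.   ,  0.   ,  1.   ]])}
{'time': 0.1, 'qpos': array([ 1.09197925e+00,  2.87108515e-01,  1.57803257e+00,  1.19641141e-05,
        1.27860960e+00, -1.49997629e-01]), 'dq': array([-0.00071366, -0.00117992, -0.00453961,  0.00198895, -0.00135022,
        0.00069266]), 'joint_efforts': array([ 8.76234444e-04, -4.07291365e+01, -2.93702173e+01, -1.67611092e-04,
        3.43422551e-03,  2.31165247e-07]), 'eef_pos': array([0.21764971, 0.63828323, 0.21486351]), 'tcp_rot': array([ 1.63671652e-01,  9.86514281e-01, -1.02435059e-03, -3.39134505e-04]), 'contact_force': array([0.52260855, 0.44170462, 0.47875956]), 'wrist_torque': array([-0.00481789, -0.02282232, -0.05921586]), 'finger_force': 0.0, 'opening': 1.002215114074264} 0.014
```

View pics/top0.png

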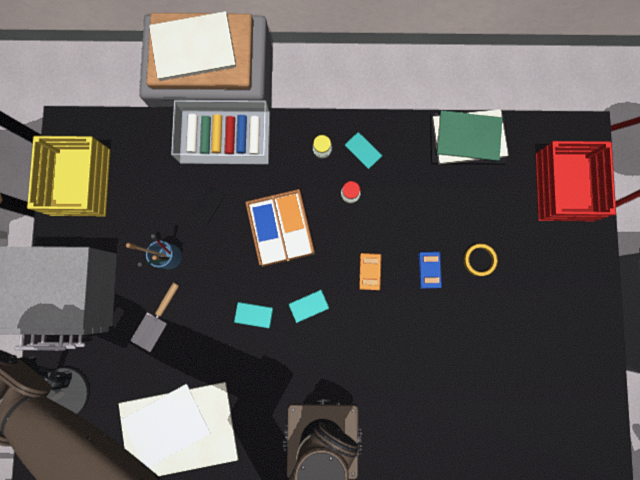

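View pics/side0.png

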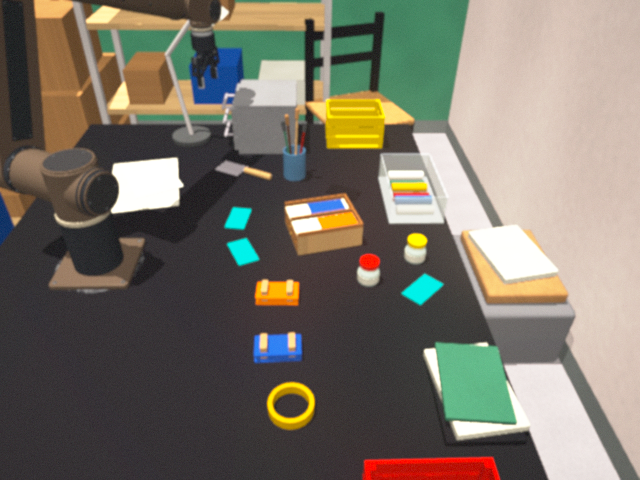

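The top view shows the tray at (280,228): blue panel in the left lane (264,222), orange panel in the right lane (291,212). The orange stack is at (370,272) and the blue stack at (430,270). The side view shows the tray at (323,222), the orange panel at (338,220) and the orange stack at (277,293).

Things that could be taken for the target in the top view: blue panel (264,222), orange stack top with strips (370,272), cyan sheets (253,315), (308,306) and (363,150). I choose the orange panel in the tray at (291,212) and check it in close crops.

```bash
python3 - <<'E'
import cv2
a=cv2.imread('pics/top0.png')[180:300,236:396]; b=cv2.imread('pics/side0.png')[185:310,235:385]
cv2.imwrite('pics/ct.png',cv2.resize(a,None,fx=5,fy=5,interpolation=cv2.INTER_CUBIC))
cv2.imwrite('pics/cs.png',cv2.resize(b,(720,600),interpolation=cv2.INTER_CUBIC))
E
```

```text
(no output)
```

View pics/ct.png

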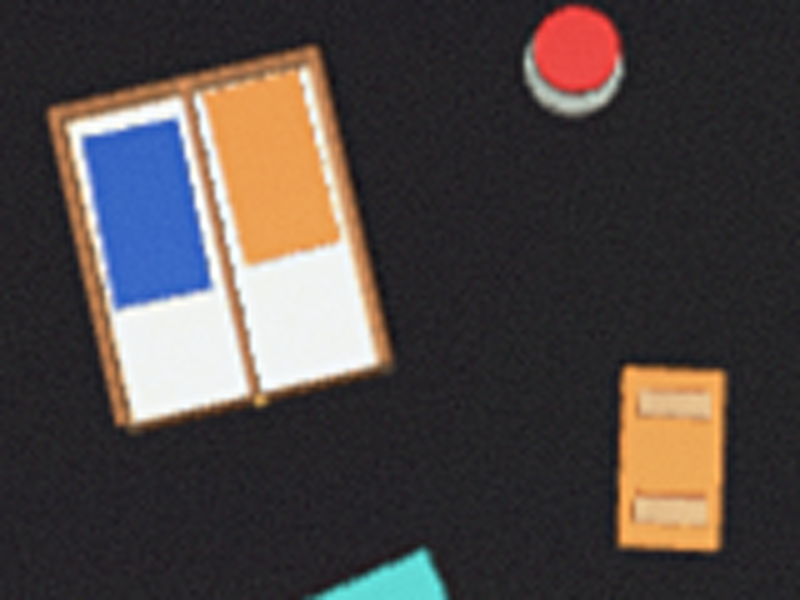

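View pics/cs.png

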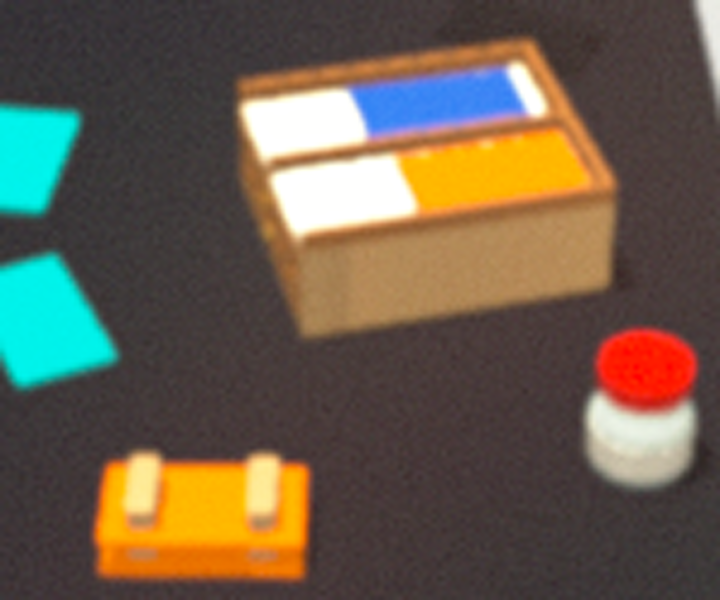

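The crops confirm the choice. The orange panel lies flat with no strips in the right lane. In the top crop its corners are (203,92), (303,68), (342,242), (245,265), and the strips of the orange stack are at (675,404) and (670,510). In the side crop the panel's front corners are (400,155) and (418,215), and the strip tops are at (143,484) and (263,484).

```bash
cat > m.py <<'E'
from h import *
T=dict(np.load('pics/top0.npz'));S=dict(np.load('pics/side0.npz'))
t=lambda u,v:(236+u/5,180+v/5); s=lambda u,v:(235+u/4.8,185+v/4.8)
for n,a,b in [('panel front-left',(245,265),(400,155)),('strip far',(675,404),(263,484)),('strip near',(670,510),(143,484)),
  ('tray backright top',(318,48),(615,187)),('tray backleft top',(50,108),(533,42)),('tray frontright',(390,365),(302,238)),('frontleft',(118,425),(240,82)),('stack nr corner',(720,550),(98,535)),('stack fr',(726,370),(308,535))]:
    print(n,np.round(tri((T,*t(*a)),(S,*s(*b))),4))
P=np.array([atz(T,*t(*p),.064)[:2] for p in [(203,92),(303,68),(342,242),(245,265)]])
print('panel',P,P.mean(0),np.linalg.norm(np.diff(P,axis=0),axis=1))
Q=np.array([atz(T,*t(*p),.022)[:2] for p in [(625,367),(726,370),(720,550),(618,547)]])
print('stack',Q,Q.mean(0),np.linalg.norm(np.diff(Q,axis=0),axis=1))
R=np.array([atz(T,*t(*p),.072)[:2] for p in [(50,108),(318,48),(390,365),(118,425)]])
print('tray',R,R.mean(0),np.linalg.norm(np.diff(R,axis=0),axis=1))
for X in(P,Q,R):
    e=(X[0]+X[1]-X[2]-X[3]);print('ang',np.arctan2(e[1],e[0]))
print('jar',atz(T,*t(577,48),.065))
E
python3 m.py
```

```text
panel front-left [0.5681 0.1107 0.0659]
strip far [ 0.4942 -0.1301  0.0356]
strip near [ 0.4345 -0.1274  0.034 ]
tray backright top [0.6885 0.0719 0.0707]
tray backleft top [0.6531 0.2205 0.0718]
tray frontright [0.5127 0.0295 0.0685]
frontleft [0.477  0.1779 0.0722]
stack nr corner [ 0.4131 -0.1559  0.0266]
stack fr [ 0.5154 -0.1595  0.0282]
panel [[0.66276882 0.13619324]
 [0.67700661 0.08043083]
 [0.57873116 0.05701533]
 [0.56531184 0.11065425]] [0.62095461 0.09607341] [0.05755138 0.10102649 0.05529206]
stack [[ 0.5144545  -0.10297614]
 [ 0.51331453 -0.16034184]
 [ 0.41164198 -0.156584  ]
 [ 0.41274523 -0.0991749 ]] [ 0.46303906 -0.12976922] [0.05737703 0.10174197 0.0574197 ]
tray [[0.65130034 0.22033429]
 [0.68680271 0.07176312]
 [0.50969262 0.02921842]
 [0.47525482 0.17770867]] [0.58076262 0.12475613] [0.15275408 0.18214838 0.15243136]
ang 0.24508150793375852
ang -0.03714982665460972
ang 0.23665036911107412
jar [ 0.68972553 -0.07309363  0.065     ]
```

```bash
cat > go.py <<'E'
# usage: go.py x y z tooly_deg -> units from the present pose
import sys
from h import *
from scipy.spatial.transform import Rotation as R
s=ctrl.get_state(); p=s['eef_pos']; r=R.from_quat(s['tcp_rot'])
x,y,z,a=map(float,sys.argv[1:5]); a=np.radians(a)
Y=np.array([np.cos(a),np.sin(a),0]);Z=np.array([0,0,-1.]);g=R.from_matrix(np.c_[np.cross(Y,Z),Y,Z])
print('turn',np.round((r.inv()*g).as_rotvec()/2/np.pi,4),'shift',np.round(r.inv().apply(np.array([x,y,z])-p)/.2,4),'pos',p.round(4),'q',s['qpos'].round(2),'F',s['contact_force'].round(2),'t',round(s['time'],2),s['opening'])
E
python3 go.py 0.35 0.46 0.33 103.5
python3 -c "
from h import *;T=dict(np.load('pics/top0.npz'));print(atz(T,162,253,.095))"
```

```text
turn [-0.0003 -0.0001 -0.0898] shift [-0.914  -0.6312 -0.5746] pos [0.2176 0.6383 0.2149] q [ 1.09  0.29  1.58  0.    1.28 -0.15] F [0.52 0.44 0.48] t 0.1 1.002215114074264
[0.50350827 0.43940901 0.095     ]
```

Call:
send_rows(moves="0 0 0 0 0 -0.55 -1;0 0 0 0 0 -0.55 -1;-0.0 0 -0.09 -0.9 -0.62 -0.55 -1;0 0 -0.09 -0.9 -0.62 -0.55 -1;0 0 -0.09 -0.9 -0.62 -0.55 -1;0 0 -0.09 -0.9 -0.62 -0.55 -1;0 0 -0.09 -0.9 -0.62 -0.55 -1;0 0 -0.09 -0.9 -0.62 -0.55 -1", newtons=20)

```text
time: 1.1
eef_pos: [0.3479, 0.4636, 0.3258]
tcp_rot: [-0.118, 0.993, 0.0, -0.0]
contact_force: [0.1, -0.0, 0.3]
opening: 0.004
finger_force: 0.0
```

```bash
python3 go.py 0.45 0.28 0.33 103.5; python3 go.py 0.636 0.0997 0.2 103.5
```

```text
turn [ 0.     -0.0001  0.0001] shift [-0.2813 -1.0122 -0.0215] pos [0.3479 0.4636 0.3258] q [ 0.75  0.01  1.69  0.    1.44 -1.06] F [ 0.12 -0.04  0.28] t 1.1 0.0036111551681187863
turn [ 0.     -0.0001  0.0001] shift [-0.9747 -2.1066  0.6278] pos [0.3479 0.4636 0.3258] q [ 0.75  0.01  1.69  0.    1.44 -1.06] F [ 0.12 -0.04  0.28] t 1.1 0.0036111551681187863
```

Call:
send_rows(moves="0 0 0 -0.1 -1 0 -1;0 0 0 -0.1 -1 0 -1;0 0 0 -0.1 -1 0 -1;0 0 0 -0.1 -1 0 -1")

```text
time: 1.6
eef_pos: [0.415, 0.2723, 0.3261]
tcp_rot: [-0.117, 0.993, -0.0, 0.0]
contact_force: [-0.5, 0.1, -0.5]
opening: 0.003
finger_force: 0.0
```

Call:
send_rows(moves="0 0 0 -0.87 -1 0.4 -1;0 0 0 -0.87 -1 0.4 -1;0 0 0 -0.87 -1 0.4 -1;0 0 0 -0.87 -1 0.4 -1;0 0 0 -0.87 -1 0.4 -1;0 0 0 -0.87 -1 0.4 -1")

```text
time: 2.35
eef_pos: [0.6311, 0.1207, 0.2439]
tcp_rot: [-0.118, 0.993, 0.0, -0.002]
contact_force: [0.6, 0.3, 0.3]
opening: -0.002
finger_force: 0.0
```

```bash
python3 go.py 0.636 0.0997 0.11 103.5
```

```text
turn [ 0.0002 -0.0005  0.0002] shift [-0.0013 -0.1089  0.6695] pos [0.6311 0.1207 0.2439] q [ 0.03  0.2   1.63  0.    1.32 -1.78] F [0.6  0.33 0.28] t 2.35 -0.0024364591423189914
```

Call:
send_rows(moves="0 0 0 0 -0.109 0.4 -1;0 0 0 0 -0.109 0.72 -1;0 0 0 0 -0.109 0.77 -1;0 0 0 0 -0.109 0.77 -1;0 0 0 0 -0.109 0.77 -1;0 0 0 0 -0.109 0.77 -1")

```text
time: 3.1
eef_pos: [0.6375, 0.0996, 0.0954]
tcp_rot: [-0.119, 0.993, -0.0, 0.003]
contact_force: [0.5, -0.2, -0.2]
opening: 0.0
finger_force: 0.0
```

```bash
python3 - <<'E'
from h import *
a=shot('top','t1.png')['image'][170:280,236:346];b=shot('side','s1.png')['image'][175:285,265:375]
cv2.imwrite('pics/c1.png',cv2.resize(np.hstack([a,b])[:,:,::-1],(800,400),interpolation=cv2.INTER_CUBIC))
E
python3 go.py 0.636 0.0997 0.078 103.5
```

```text
turn [-0.0001  0.0006  0.0002] shift [0.0046 0.0038 0.0827] pos [0.637  0.0992 0.0945] q [-0.    0.34  1.75  0.    1.05 -1.81] F [ 0.27  0.91 -0.4 ] t 3.2 -0.0021169048175954186
```

View pics/c1.png

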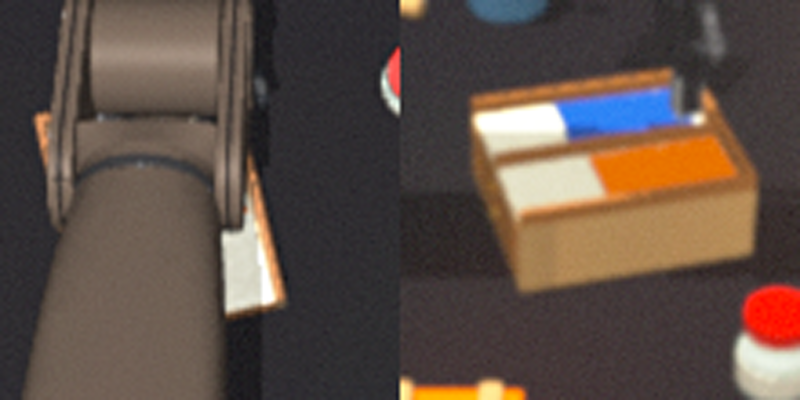

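The side half of the crop shows the closed fingertips at about (688,115), apparently above the far end. I compare this with the projection of the expected tip.

```bash
python3 - <<'E'
from h import *
S=dict(np.load('pics/s1.npz'))
for z in(.0665,.0805,.0945,.11): print(z,np.round(proj(S,[.637,.0992,z]),1))
print('panel centre',proj(S,[.621,.096,.064]),'tip dx', 'px tip', 344.2,206.6)
E
```

```text
0.0665 [342.7 219.6]
0.0805 [342.9 215.3]
0.0945 [343.1 211.1]
0.11 [343.4 206.3]
panel centre (np.float64(336.84384267749977), np.float64(221.0218407481351)) tip dx px tip 344.2 206.6
```

```bash
python3 - <<'E'
import cv2,numpy as np
a=cv2.imread('pics/s0.png') if 0 else cv2.imread('pics/side0.png');b=cv2.imread('pics/s1.png')
print('gray s1'); print(cv2.cvtColor(b,6)[198:226,332:356:1])
E
```

```text
gray s1
[[109 114 117 121 121 121 119 114 113 125 101  67  56  54  54  70  82  65
   52  51  45  49  50  43]
 [121 124 139 143 137 126 126 117 118 122  97  69  52  56  63  77  96  91
   64  49  49  48  48  56]
 [129 135 144 147 140 131 129 122 121 122  95  63  48  53  67  93 123 121
   90  63  54  49  50  55]
 [128 126 130 132 125 125 123 119 122 123  94  64  54  52  68  96 135 146
  116  78  58  58  58  58]
 [119 117 122 122 123 123 118 118 118 122  92  60  54  53  67  95 142 157
  139 108  73  58  59  57]
 [118 120 123 122 115 121 118 115 119 120  90  61  54  50  64  91 130 153
  154 126  87  61  64  60]
 [120 118 115 118 120 118 121 119 119 118  93  64  54  52  67  98 124 143
  148 127  90  67  60  62]
 [120 121 122 117 123 118 120 119 125 127  99  76  79  93 112 131 137 129
  123 117  98  77  64  58]
 [121 120 120 121 121 117 119 124 135 131 117 104 119 151 188 193 174 130
  111 107  97  82  67  58]
 [117 118 119 115 115 120 119 125 133 132 127 125 148 197 236 233 200 140
  108 109 106  94  74  64]
 [118 111 109 114 116 115 114 114 115 119 125 123 146 191 232 223 183 137
  110 10
[... 1036 characters left out ...]
35 137 138 139 138 136 136 138 136 136 138 138 137 138 136 139 138
  137 137 139 140 139 133]
 [135 139 136 136 139 137 138 137 138 139 135 138 137 138 138 137 137 140
  139 137 138 137 135 135]
 [138 139 139 137 138 139 139 136 136 137 136 135 137 139 138 137 137 140
  137 139 141 137 139 137]
 [139 139 138 138 138 137 137 140 140 135 135 136 135 137 137 141 137 137
  135 137 134 136 134 136]
 [135 137 139 136 135 134 137 136 137 139 138 139 136 136 135 135 135 134
  135 134 136 132 132 133]
 [136 136 140 140 138 139 136 137 135 135 135 137 135 135 130 136 129 127
  127 125 122 125 118 113]
 [138 137 137 134 135 132 136 137 132 131 133 130 127 128 122 121 120 116
  113 110 108 111 111 106]]
```

```bash
python3 - <<'E'
from h import *
S=dict(np.load('pics/side0.npz'))
for z in(.2,.215,.25): print(z,np.round(proj(S,[.218,.638,z]),1))
T=dict(np.load('pics/t1.npz'))
for z in(.08,.3): print(z,np.round(proj(T,[.637,.0992,z]),1))
a=cv2.imread('pics/side0.png')[0:110,150:260];b=cv2.imread('pics/s1.png')[100:230,290:420]
cv2.imwrite('pics/c2.png',np.hstack([cv2.resize(a,(400,400),interpolation=2),cv2.resize(b,(400,400),interpolation=2)]))
E
```

```text
0.2 [209.6  95.6]
0.215 [209.1  91.3]
0.25 [207.9  81.1]
0.08 [289.2 206.6]
0.3 [282.4 189.8]
```

View pics/c2.png

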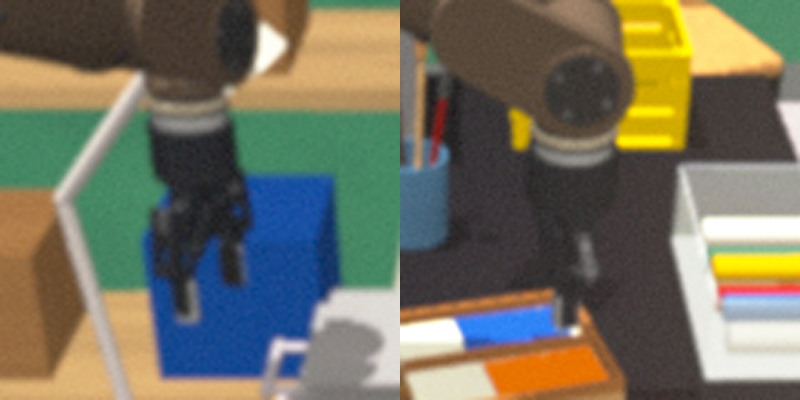

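The left crop (start pose) shows the fingertips at full-image (201,88) and (215,78). The right crop shows the closed tips at (345,206). In both poses the tips appear about 28 mm higher than TCP plus overhang predicts. That points to a height offset rather than a sideways one, so I descend gently by feel.

Call:
send_rows(moves="0 0 0 0.005 0.004 0.01 -1;0 0 0 0.005 0.004 0.02 -1;0 0 0 0.005 0.004 0.03 -1;0 0 0 0.005 0.004 0.04 -1;0 0 0 0.005 0.004 0.04 -1")

```text
time: 3.82
eef_pos: [0.6344, 0.0993, 0.0837]
tcp_rot: [-0.118, 0.993, 0.0, -0.0]
contact_force: [-0.7, -0.5, -0.3]
opening: 0.002
finger_force: 0.0
```

Call:
send_rows(moves="0 0 0 0 0 0.01 -1;0 0 0 0 0 0.02 -1;0 0 0 0 0 0.02 -1")

```text
time: 4.2
eef_pos: [0.6344, 0.0994, 0.0798]
tcp_rot: [-0.118, 0.993, 0.0, -0.0]
contact_force: [-0.3, 0.2, 0.5]
opening: -0.0
finger_force: 0.0
```

Call:
send_rows(moves="0 0 0 0 0 0.01 -1;0 0 0 0 0 0.015 -1;0 0 0 0 0 0.02 -1;0 0 0 0 0 0.02 -1")

```text
time: 4.7
eef_pos: [0.6345, 0.0993, 0.076]
tcp_rot: [-0.118, 0.993, 0.0, -0.0]
contact_force: [0.1, -0.1, 0.6]
opening: -0.002
finger_force: 0.0
```

```bash
python3 - <<'E'
from h import *
b=shot('side','s2.png')['image'];print(cv2.cvtColor(b,7)[200:222:1,336:354]); print(ctrl.get_state()['contact_force'])
E
```

```text
[[141 129 111  82  56  47  49  46  48  42  52  47  52  50  50  55  46  48]
 [131 123 114  88  69  54  49  46  48  48  48  54  54  57  56  49  57  55]
 [121 121 113  96  93  74  53  46  46  49  59  63  69  82  84  75  68  60]
 [122 117 112 112 112  84  52  48  52  55  72  89  97 113 127 113  90  65]
 [120 118 116 121 119  90  56  51  52  62  96 121 122 134 145 142 113  80]
 [123 118 116 127 123  90  59  53  56  74 123 158 146 133 148 150 130  93]
 [117 121 119 125 122  90  60  56  53  87 148 192 183 140 127 138 131  95]
 [117 115 120 128 121  88  59  50  58  90 158 202 192 141 110 118 115 100]
 [109 111 114 129 125  88  52  52  56  83 140 183 168 135 114 107 107  98]
 [107  99 111 127 124  87  59  51  57  71 109 136 134 116 110 106 104 106]
 [105 100 111 127 122  89  58  55  58  73  94 111 116 112 109 106  98 102]
 [103 104 115 132 123  91  73  75  74  92 105 115 113 115 114 111 101  93]
 [110 109 120 133 129 113 104 110 113 117 123 127 126 125 124 119 109  99]
 [114 120 128 139 142 138 137 141 137 137 137 139 139 137 139 134 122 104]
 [140 142 134 145 140 146 150 152 145 137 134 134 137 134 140 142 133 115]
 [151 148 145 142 136 143 137 141 139 139 138 137 135 137 138 136 138 125]
 [144 140 138 140 137 137 138 136 139 138 136 135 136 138 135 138 135 137]
 [138 138 137 137 135 140 135 136 137 137 139 135 139 137 136 137 138 141]
 [136 136 140 137 137 136 137 137 136 138 139 136 137 140 138 136 139 137]
 [138 136 138 138 137 137 139 137 137 136 138 138 135 137 137 139 137 137]
 [140 137 135 136 135 137 135 138 137 140 137 138 135 135 139 137 138 135]
 [137 138 137 139 139 135 136 137 135 139 137 136 138 135 134 139 136 136]]
[ 0.25483166 -0.06607246  0.30672209]
```

Call:
send_rows(moves="0 0 0 0 0 0.02 -1;0 0 0 0 0 0.04 -1;0 0 0 0 0 0.06 -1;0 0 0 0 0 0.07 -1;0 0 0 0 0 0.07 -1")

```text
time: 5.38
eef_pos: [0.6344, 0.0993, 0.0618]
tcp_rot: [-0.118, 0.993, 0.0, -0.0]
contact_force: [0.2, 0.7, -0.7]
opening: 0.0
finger_force: 0.0
```

Call:
send_rows(moves="0 0 0 0 0 0.01 -1;0 0 0 0 0 0.02 -1;0 0 0 0 0 0.02 -1")

```text
time: 5.75
eef_pos: [0.6344, 0.0993, 0.0579]
tcp_rot: [-0.118, 0.993, 0.0, -0.0]
contact_force: [-0.3, 0.1, -0.4]
opening: -0.002
finger_force: 0.0
```

Call:
send_rows(moves="0 0 0 0 0 0.01 -1;0 0 0 0 0 0.01 -1;0 0 0 0 0 0.01 -1")

```text
time: 6.12
eef_pos: [0.6346, 0.0994, 0.0561]
tcp_rot: [-0.118, 0.993, 0.0, -0.0]
contact_force: [0.7, -1.4, 1.4]
opening: -0.001
finger_force: 0.0
```

Call:
send_rows(moves="0 0 0 0 0 0.005 -1;0 0 0 0 0 0.005 -1;0 0 0 0 0 0.005 -1")

```text
time: 6.5
eef_pos: [0.6346, 0.0993, 0.0551]
tcp_rot: [-0.118, 0.993, 0.0, -0.0]
contact_force: [-0.6, 0.2, 0.3]
opening: 0.003
finger_force: 0.0
```

```bash
python3 - <<'E'
from h import *
b=shot('side','s3.png')['image'];print(cv2.cvtColor(b,7)[206:226:1,336:350]); print(ctrl.get_state()['contact_force'],ctrl.get_state()['eef_pos'],ctrl.get_state()['qpos'])
E
```

```text
[[118 111  90  67  51  48  44  43  45  48  49  51  58  54]
 [119 113  97  71  52  47  46  49  45  46  47  49  47  52]
 [113 107  98  82  73  54  49  53  48  53  55  58  57  56]
 [108 102 100 108  99  72  49  45  52  62  65  71  71  79]
 [106 107 105 117 114  81  53  55  51  64  80  90  92  90]
 [103 104 112 125 121  84  57  56  52  66  92 108 114 112]
 [106 107 113 123 118  80  60  50  53  67  97 123 128 128]
 [116 112 115 127 109  79  53  53  57  71 107 131 136 132]
 [140 129 122 126 112  77  51  55  58  74 113 134 142 139]
 [148 133 122 126 113  77  56  51  62  80 117 137 138 138]
 [146 132 123 125 110  75  56  54  59  85 118 137 137 138]
 [136 135 129 127 112  81  63  65  76  96 122 137 137 140]
 [135 138 140 138 124 103  90  96 101 118 136 138 136 136]
 [136 137 145 148 142 129 119 124 133 142 141 137 138 137]
 [140 138 143 149 146 143 140 142 142 142 136 137 136 137]
 [138 139 136 140 142 141 141 137 137 137 141 137 137 137]
 [138 136 137 136 137 137 139 137 136 137 136 135 141 137]
 [137 139 137 136 136 138 140 136 137 137 138 134 135 135]
 [136 135 135 134 137 134 136 136 136 135 135 133 129 128]
 [135 139 134 131 132 132 130 128 125 125 120 120 121 114]]
[0.34298549 0.9603588  0.98180309] [0.63458309 0.09935432 0.05513381] [-2.43636366e-03  3.86072787e-01  1.76490393e+00  4.37997917e-07
  9.90615103e-01 -1.80990157e+00]
```

Call:
send_rows(moves="0 0 0 0 0 0.005 -1;0 0 0 0 0 0.01 -1;0 0 0 0 0 0.015 -1;0 0 0 0 0 0.015 -1")

```text
time: 7.05
eef_pos: [0.6345, 0.0994, 0.0519]
tcp_rot: [-0.118, 0.993, 0.0, -0.0]
contact_force: [-0.6, 0.5, -0.6]
opening: 0.004
finger_force: 0.0
```

Call:
send_rows(moves="0 0 0 0 0 0.005 -1;0 0 0 0 0 0.01 -1;0 0 0 0 0 0.01 -1")

```text
time: 7.42
eef_pos: [0.6345, 0.0993, 0.05]
tcp_rot: [-0.118, 0.993, 0.0, -0.0]
contact_force: [0.2, 0.2, 0.6]
opening: 0.001
finger_force: 0.0
```

Call:
send_rows(moves="0 0 0 0 0 0.005 -1;0 0 0 0 0 0.01 -1;0 0 0 0 0 0.01 -1")

```text
time: 7.8
eef_pos: [0.6352, 0.0993, 0.0489]
tcp_rot: [-0.118, 0.993, -0.0, 0.001]
contact_force: [-1.3, -1.6, 3.9]
opening: 0.001
finger_force: 1.8
```

Contact came at TCP z ≈ 0.0495, so the real tips stand about 14.5 mm behind the reported TCP. I use that offset from here on. Next I press slightly more and slide toward the front.

Call:
send_rows(moves="0 0 0 0 0 0.006 -1;0 0 0 0.02 0 0.006 -1;0 0 0 0.05 0 0.006 -1;0 0 0 0.08 0 0.006 -1;0 0 0 0.11 0 0.006 -1;0 0 0 0.14 0 0.006 -1;0 0 0 0.17 0 0.006 -1;0 0 0 0.2 0 0.006 -1;0 0 0 0.2 0 0.006 -1")

```text
time: 8.93
eef_pos: [0.5971, 0.0898, 0.0489]
tcp_rot: [-0.118, 0.993, -0.0, 0.002]
contact_force: [-2.0, 0.5, 7.1]
opening: 0.002
finger_force: 3.4
```

```bash
cat > pan.py <<'E'
import sys
from h import *
from scipy.spatial.transform import Rotation as R
c=shot('side',sys.argv[1]);im=c['image']; s=ctrl.get_state();print(s['contact_force'].round(1),s['finger_force'],s['eef_pos'].round(4))
h=cv2.cvtColor(im,cv2.COLOR_RGB2HSV); m=cv2.inRange(h,(5,180,110),(20,255,255)); m[:, :270]=0; m[:,380:]=0; m[:180]=0;m[260:]=0
n,l,st,ce=cv2.connectedComponentsWithStats(m); i=1+np.argmax(st[1:,4]); print('area',st[i],ce[i].round(1))
k=(l==i); 
# front edge: leftmost mask column per row -> world z=.064 -> tray-front x
th=.24; C=np.array([.581,.125])-.09*np.array([np.cos(th),np.sin(th)])
for v in range(st[i][1],st[i][1]+st[i][3],3):
    u=np.where(k[v])[0]
    if len(u):
        for uu in (u[0]-.5,u[-1]+.5):
            w=atz(c,uu,v,.064)[:2]-C; print(v,uu,np.round([w@[np.cos(th),np.sin(th)],w@[-np.sin(th),np.cos(th)]],4),end=' | ')
        print()
E
python3 pan.py s4.png
```

```text
[-0.9 -0.3  7.5] 3.568237529543694 [0.5971 0.0898 0.0489]
area [305 214  38  19 371] [321.8 223.4]
214 334.5 [ 0.1255 -0.0041] | 214 336.5 [ 0.1309 -0.0054] | 
217 314.5 [ 0.068  -0.0042] | 217 337.5 [ 0.1293 -0.0199] | 
220 304.5 [ 0.0379 -0.0112] | 220 339.5 [ 0.1304 -0.0349] | 
223 304.5 [ 0.0345 -0.0247] | 223 341.5 [ 0.1315 -0.0496] | 
226 306.5 [ 0.0363 -0.0394] | 226 342.5 [ 0.1299 -0.0634] | 
229 307.5 [ 0.0355 -0.0532] | 229 325.5 [ 0.0819 -0.0651] | 
232 308.5 [ 0.0347 -0.0667] | 232 309.5 [ 0.0373 -0.0674] |
```

Call:
send_rows(moves="0 0 0 0.02 0 0 -1;0 0 0 0.05 0 0 -1;0 0 0 0.09 0 0 -1;0 0 0 0.13 0 0 -1;0 0 0 0.17 0 0 -1;0 0 0 0.2 0 0 -1;0 0 0 0.2 0 0 -1")

```text
time: 9.85
eef_pos: [0.5582, 0.0804, 0.0488]
tcp_rot: [-0.118, 0.993, -0.0, 0.002]
contact_force: [-0.4, -0.9, 7.3]
opening: -0.004
finger_force: 3.7
```

```bash
python3 pan.py s5.png
```

```text
[-0.6 -0.2  7.6] 3.8209771012770943 [0.5582 0.0804 0.0489]
area [288 216  41  20 420] [306.  225.9]
216 319.5 [ 0.0826 -0.003 ] | 216 322.5 [ 0.0906 -0.0051] | 
219 300.5 [ 0.0285 -0.0039] | 219 323.5 [ 0.0894 -0.0195] | 
222 287.5 [-0.0089 -0.0088] | 222 325.5 [ 0.0908 -0.0344] | 
225 288.5 [-0.0094 -0.0229] | 225 327.5 [ 0.0922 -0.049 ] | 
228 289.5 [-0.0098 -0.0369] | 228 328.5 [ 0.0909 -0.0628] | 
231 290.5 [-0.0103 -0.0506] | 231 310.5 [ 0.0409 -0.0638] | 
234 292.5 [-0.0082 -0.0647] | 234 298.5 [ 0.0071 -0.0687] |
```

Call:
send_rows(moves="0 0 0 0.02 0 0 -1;0 0 0 0.05 0 0 -1;0 0 0 0.08 0 0 -1;0 0 0 0.11 0 0 -1;0 0 0 0.13 0 0 -1;0 0 0 0.13 0 0 -1;0 0 0 0.13 0 -0.05 -1;0 0 0 0.13 0 -0.2 -1;0 0 0 0.13 0 -0.3 -1;0 0 0 0.13 0 -0.3 -1")

```text
time: 11.15
eef_pos: [0.5327, 0.0745, 0.1087]
tcp_rot: [-0.118, 0.993, -0.0, 0.002]
contact_force: [-1.0, 0.1, 0.1]
opening: 0.001
finger_force: 0.0
```

```bash
python3 pan.py s6.png; python3 go.py 0.476 0.063 0.12 103.75
```

```text
[ 0.7  0.9 -0.7] 0.0 [0.5316 0.0745 0.1072]
area [279 217  40  20 525] [298.2 226.5]
217 308.5 [ 0.0521 -0.0001] | 217 313.5 [ 0.0654 -0.0036] | 
220 292.5 [ 0.0063 -0.0031] | 220 314.5 [ 0.0643 -0.0179] | 
223 279.5 [-0.0308 -0.0079] | 223 316.5 [ 0.0659 -0.0328] | 
226 279.5 [-0.0337 -0.0214] | 226 317.5 [ 0.0649 -0.0467] | 
229 280.5 [-0.034  -0.0353] | 229 318.5 [ 0.0638 -0.0604] | 
232 281.5 [-0.0342 -0.049 ] | 232 304.5 [ 0.0245 -0.0641] | 
235 282.5 [-0.0345 -0.0624] | 235 295.5 [-0.0016 -0.0709] | 
turn [-0.      0.0001 -0.0005] shift [ 0.2839  0.0092 -0.0642] pos [0.5316 0.0745 0.1072] q [-0.05  0.1   2.   -0.    1.04 -1.86] F [ 0.65  0.89 -0.7 ] t 11.2 -0.00126311303912098
```

```bash
python3 go.py 0.4828 0.0638 0.1 103.75
```

```text
turn [-0.      0.0001 -0.0005] shift [0.25   0.0052 0.0358] pos [0.5316 0.0745 0.1072] q [-0.05  0.1   2.   -0.    1.04 -1.86] F [ 0.65  0.89 -0.7 ] t 11.2 -0.00126311303912098
```

Call:
send_rows(moves="0 0 0 0.1 0.005 0 1;0 0 0 0.25 0.005 0 1;0 0 0 0.25 0.005 0.03 1;0 0 0 0.25 0.005 0.03 1;0 0 0 0.25 0.005 0.03 1;0 0 0 0.25 0.005 0.03 1;0 0 0 0.25 0.005 0.03 1;0 0 0 0.25 0.005 0.03 1")

```text
time: 12.2
eef_pos: [0.4829, 0.0638, 0.101]
tcp_rot: [-0.118, 0.993, -0.0, 0.0]
contact_force: [-0.6, -0.3, 0.7]
opening: 0.999
finger_force: 0.0
```

```bash
python3 go.py 0.4828 0.0638 0.0315 103.75; python3 pan.py s7.png|head -5; python3 - <<'E'
import cv2,numpy as np
from h import *
a=cv2.imread('pics/s7.png')[150:270,230:350];t=shot('top','t7.png')['image'][190:310,230:350,::-1]
cv2.imwrite('pics/c7.png',np.hstack([cv2.resize(a,(400,400),interpolation=2),cv2.resize(t,(400,400),interpolation=2)]))
E
```

```text
turn [-0.      0.     -0.0005] shift [3.000e-04 3.000e-04 3.474e-01] pos [0.4829 0.0638 0.101 ] q [-0.08 -0.    2.12 -0.    1.02 -1.88] F [-0.6  -0.31  0.65] t 12.2 0.9992866395126948
[-0.  -0.2 -1.1] 0.0 [0.4828 0.0638 0.101 ]
area [279 217  41  20 516] [298.2 226.5]
217 309.5 [ 0.0547 -0.0008] | 217 313.5 [ 0.0654 -0.0036] | 
220 293.5 [ 0.0089 -0.0037] | 220 314.5 [ 0.0643 -0.0179] | 
223 279.5 [-0.0308 -0.0079] | 223 316.5 [ 0.0659 -0.0328] |
```

View pics/c7.png

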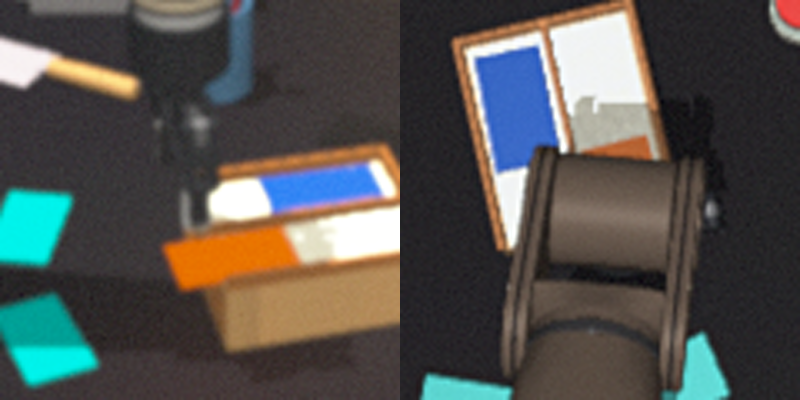

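The left crop shows the panel lying flat and overhanging the front at crop (165,245)-(180,290). The open gripper is above it, with a visible fingertip near (200,230), full image (290,219). The top half agrees with the panel's back edge.

```bash
python3 - <<'E'
from h import *
S=dict(np.load('pics/s7.npz'))
for s in(-.0425,.0425): print(s,[np.round(proj(S,[.4828-.238*s,.0638+.971*s,z]),1) for z in(.1155,.1285)])
E
```

```text
-0.0425 [array([288.9, 221.7]), array([288.8, 217.5])]
0.0425 [array([281.8, 203.7]), array([281.6, 199.6])]
```

Call:
send_rows(moves="0 0 0 0 0 0.15 1;0 0 0 0 0 0.25 1;0 0 0 0 0 0.3 1;0 0 0 0 0 0.34 1;0 0 0 0 0 0.347 1;0 0 0 0 0 0.347 1;0 0 0 0 0 0.347 1")

```text
time: 13.18
eef_pos: [0.4833, 0.0637, 0.0322]
tcp_rot: [-0.118, 0.993, -0.0, 0.001]
contact_force: [-0.3, 0.7, -0.6]
opening: 1.001
finger_force: 0.0
```

Call:
send_rows(moves="0 0 0 0 0 0 0.5;0 0 0 0 0 0 0.3;0 0 0 0 0 0 0.1;0 0 0 0 0 0 0;0 0 0 0 0 0 -0.2;0 0 0 0 0 0 -0.2;0 0 0 0 0 0 -0.2;0 0 0 0 0 0 -0.2", newtons=30)

```text
time: 14.18
eef_pos: [0.483, 0.0637, 0.0318]
tcp_rot: [-0.118, 0.993, -0.0, 0.0]
contact_force: [-1.0, 0.3, 3.0]
opening: 0.644
finger_force: 31.4
```

```bash
python3 pan.py s8.png; python3 go.py 0.4828 0.0638 0.0315 103.75
```

```text
[-0.1  0.2  3.5] 31.424821615219116 [0.483  0.0637 0.0317]
area [293 217  26  19 324] [305.1 225.3]
217 307.5 [0.0494 0.0005] | 217 313.5 [ 0.0654 -0.0036] | 
220 295.5 [ 0.0142 -0.0051] | 220 314.5 [ 0.0643 -0.0179] | 
223 294.5 [ 0.0083 -0.018 ] | 223 316.5 [ 0.0659 -0.0328] | 
226 294.5 [ 0.0052 -0.0314] | 226 317.5 [ 0.0649 -0.0467] | 
229 293.5 [-0.0005 -0.0439] | 229 318.5 [ 0.0638 -0.0604] | 
232 292.5 [-0.0062 -0.0562] | 232 304.5 [ 0.0245 -0.0641] | 
235 293.5 [-0.0066 -0.0696] | 235 294.5 [-0.0041 -0.0703] | 
turn [-0.      0.0001 -0.0005] shift [0.0009 0.0005 0.0012] pos [0.483  0.0637 0.0317] q [-0.08  0.12  2.15  0.    0.87 -1.88] F [-0.14  0.21  3.46] t 14.22 0.6441732411979522
```

Call:
send_rows(moves="0 0 0 0 0 -0.03 -0.2;0 0 0 0 0 -0.1 -0.2;0 0 0 0 0 -0.18 -0.2;0 0 0 0 0 -0.25 -0.2;0 0 0 0 0 -0.25 -0.2;0 0 0 0 0 -0.25 -0.2")

```text
time: 14.98
eef_pos: [0.4825, 0.0638, 0.0815]
tcp_rot: [-0.118, 0.993, 0.0, -0.0]
contact_force: [-0.0, 0.0, -0.2]
opening: 0.643
finger_force: 31.8
```

```bash
python3 go.py 0.4285 -0.1279 0.06 87.7
```

```text
turn [ 0.     -0.      0.0441] shift [ 0.487  -0.8683  0.1074] pos [0.4825 0.0638 0.0815] q [-0.08  0.03  2.13 -0.    0.98 -1.88] F [-0.02  0.04 -0.2 ] t 14.97 0.6430829843331053
```

Call:
send_rows(moves="0 0 0.01 0.1 -0.1 0 -0.2;0 0 0.02 0.2 -0.3 0 -0.2;0 0 0.03 0.3 -0.5 0 -0.2;0 0 0.044 0.4 -0.7 0 -0.2;0 0 0.044 0.487 -0.868 0 -0.2;0 0 0.044 0.487 -0.868 0.1 -0.2;0 0 0.044 0.487 -0.868 0.1 -0.2;0 0 0.044 0.487 -0.868 0.1 -0.2")

```text
time: 15.98
eef_pos: [0.4286, -0.1274, 0.0614]
tcp_rot: [0.02, 1.0, 0.0, -0.0]
contact_force: [-0.1, 0.6, -0.3]
opening: 0.644
finger_force: 31.9
```

```bash
python3 go.py 0.4285 -0.1279 0.03 87.7; python3 - <<'E'
from h import *
a=shot('side','s9.png')['image'][210:330,220:340,::-1];t=shot('top','t9.png')['image'][210:330,310:430,::-1]
cv2.imwrite('pics/c9.png',np.hstack([cv2.resize(a,(400,400),interpolation=2),cv2.resize(t,(400,400),interpolation=2)]))
E
```

```text
turn [ 0.0001 -0.0001  0.0001] shift [ 0.0002 -0.0024  0.157 ] pos [ 0.4286 -0.1274  0.0614] q [-0.52 -0.03  2.24  0.    0.93 -2.05] F [-0.1   0.58 -0.29] t 15.97 0.6435331183921581
```

View pics/c9.png

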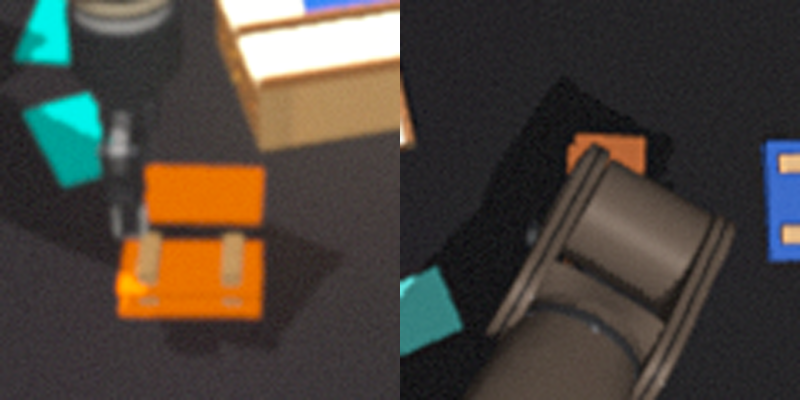

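The left crop shows the held panel level above the stack, with its far-end corners at crop (265,167) and (263,222). The right crop shows its far edge from (575,135) to (645,137). I triangulate these.

```bash
python3 - <<'E'
from h import *
S=dict(np.load('pics/s9.npz'));T=dict(np.load('pics/t9.npz'))
s=lambda u,v:(220+u*.3,210+v*.3);t=lambda u,v:(310+(u-400)*.3,210+v*.3)
a=tri((T,*t(570,135)),(S,*s(265,167)));b=tri((T,*t(645,137)),(S,*s(263,222)));print(a,b)
for z in(.088,.092): print(atz(T,*t(570,135),z)[:2],atz(T,*t(645,137),z)[:2])
# stack far edge now vs expectation
print('stack far-near corner side', atz(S,*s(263,290),.022), 'left',atz(S,*s(118,290),.022))
E
```

```text
[ 0.51780434 -0.0985909   0.08917868] [ 0.51648215 -0.15946251  0.09094215]
[ 0.51630914 -0.09878724] [ 0.51527942 -0.15988725]
[ 0.51592026 -0.09853405] [ 0.51489345 -0.1594617 ]
stack far-near corner side [ 0.51736257 -0.1543934   0.022     ] left [ 0.41425031 -0.15272992  0.022     ]
```

Call:
send_rows(moves="0 0 0 0.005 -0.002 0.1 -0.2;0 0 0 0.005 -0.002 0.18 -0.2;0 0 0 0.005 -0.002 0.22 -0.2;0 0 0 0.005 -0.002 0.22 -0.2;0 0 0 0.005 -0.002 0.22 -0.2")

```text
time: 16.7
eef_pos: [0.4281, -0.1284, 0.018]
tcp_rot: [0.02, 1.0, -0.0, 0.0]
contact_force: [0.6, -0.7, 0.1]
opening: 0.641
finger_force: 31.9
```

Call:
send_rows(moves="0 0 0 0 0 0.007 -0.2;0 0 0 0 0 0.015 -0.2;0 0 0 0 0 0.015 -0.2;0 0 0 0 0 0.015 -0.2")

```text
time: 17.2
eef_pos: [0.4277, -0.1282, 0.0145]
tcp_rot: [0.02, 1.0, -0.0, 0.0]
contact_force: [0.2, -0.4, 0.6]
opening: 0.643
finger_force: 31.9
```

Call:
send_rows(moves="0 0 0 0 0 0.005 -0.2;0 0 0 0 0 0.01 -0.2;0 0 0 0 0 0.01 -0.2;0 0 0 0 0 0.01 -0.2")

```text
time: 17.7
eef_pos: [0.4277, -0.1282, 0.0125]
tcp_rot: [0.02, 1.0, -0.0, -0.0]
contact_force: [0.5, -0.0, -0.7]
opening: 0.642
finger_force: 31.9
```

Call:
send_rows(moves="0 0 0 0 0 0.005 -0.2;0 0 0 0 0 0.01 -0.2;0 0 0 0 0 0.01 -0.2;0 0 0 0 0 0.01 -0.2")

```text
time: 18.2
eef_pos: [0.4277, -0.1282, 0.0105]
tcp_rot: [0.02, 1.0, -0.0, 0.0]
contact_force: [-0.1, 0.4, -0.3]
opening: 0.642
finger_force: 31.9
```

Call:
send_rows(moves="0 0 0 0 0 0.005 -0.2;0 0 0 0 0 0.005 -0.2;0 0 0 0 0 0.005 -0.2")

```text
time: 18.58
eef_pos: [0.4277, -0.1282, 0.0095]
tcp_rot: [0.02, 1.0, 0.0, -0.0]
contact_force: [0.0, -0.2, -0.6]
opening: 0.643
finger_force: 31.9
```

Call:
send_rows(moves="0 0 0 0 0 0.005 -0.2;0 0 0 0 0 0.005 -0.2;0 0 0 0 0 0.005 -0.2")

```text
time: 18.95
eef_pos: [0.4277, -0.1282, 0.0085]
tcp_rot: [0.02, 1.0, 0.0, -0.0]
contact_force: [0.3, -0.5, 0.4]
opening: 0.644
finger_force: 31.9
```

Call:
send_rows(moves="0 0 0 0 0 0.004 -0.2;0 0 0 0 0 0.004 -0.2;0 0 0 0 0 0.004 -0.2")

```text
time: 19.32
eef_pos: [0.428, -0.1284, 0.008]
tcp_rot: [0.02, 1.0, -0.0, 0.0]
contact_force: [-0.6, 0.4, 3.3]
opening: 0.643
finger_force: 32.2
```

Call:
send_rows(moves="0 0 0 0 0 0.004 -0.2;0 0 0 0 0 0.004 -0.2;0 0 0 0 0 0.004 -0.2")

```text
time: 19.7
eef_pos: [0.4284, -0.1286, 0.008]
tcp_rot: [0.02, 1.0, -0.0, 0.0]
contact_force: [-2.0, 1.0, 8.0]
opening: 0.64
finger_force: 32.5
```

It is in contact, still held, at the expected height. I back off to light contact and look before releasing.

Call:
send_rows(moves="0 0 0 0 0 -0.004 -0.2;0 0 0 0 0 -0.004 -0.2;0 0 0 0 0 -0.004 -0.2")

```text
time: 20.08
eef_pos: [0.4281, -0.1285, 0.008]
tcp_rot: [0.02, 1.0, -0.0, 0.0]
contact_force: [0.0, -0.5, 4.7]
opening: 0.643
finger_force: 32.2
```

```bash
python3 - <<'E'
from h import *
a=shot('side','s10.png')['image'][260:320,230:320,::-1];t=shot('top','t10.png')['image'][230:290,340:430,::-1]
cv2.imwrite('pics/c10.png',np.vstack([cv2.resize(a,(450,300),interpolation=2),cv2.resize(t,(450,300),interpolation=2)]))
E
```

```text
(no output)
```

View pics/c10.png

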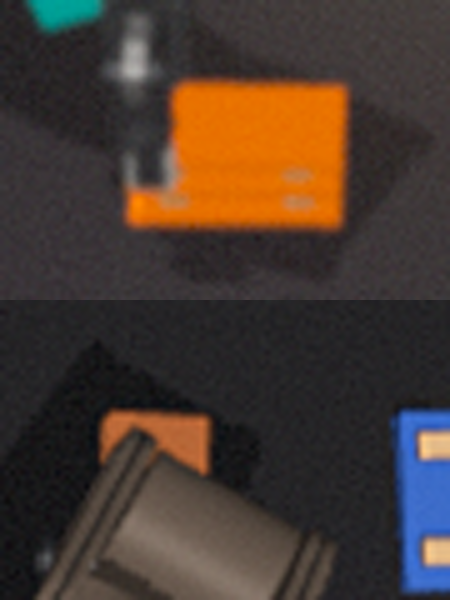

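The panel's far edge lines up with the stack in both views: vertical from (347,85) to (345,225) in the side crop, and at (105,412)-(210,414) in the top crop. I release and retreat.

Call:
send_rows(moves="0 0 0 0 0 0 0.35;0 0 0 0 0 0 0.4;0 0 0 0 0 0 0.5;0 0 0 0 0 0 0.7;0 0 0 0 0 0 0.7;0 0 0 0 0 -0.05 0.7;0 0 0 0 0 -0.2 0.7;0 0 0 0 0 -0.5 0.7;0 0 0 0 0 -0.9 0.7;0 0 0 0 0 -0.9 0.7;0 0 0 0 0 -0.9 0.7")

```text
time: 21.55
eef_pos: [0.4284, -0.1286, 0.1894]
tcp_rot: [0.02, 1.0, -0.001, 0.002]
contact_force: [-0.4, 0.2, -0.3]
opening: 0.851
finger_force: 0.0
```

Call:
send_rows(moves="0 0 0 0 0.5 -0.3 0.7;0 0 0 0 1 -0.3 0.7;0 0 0 0 1 -0.3 0.7;0 0 0 0 1 -0.3 0.7;0 0 0 0 1 -0.3 0.7;0 0 0 0 1 -0.3 0.7")

```text
time: 22.3
eef_pos: [0.4348, 0.0711, 0.2456]
tcp_rot: [0.02, 1.0, -0.0, -0.002]
contact_force: [0.2, -0.6, 0.3]
opening: 0.854
finger_force: 0.0
```

```bash
python3 - <<'E'
from h import *
a=shot('side','s11.png')['image'][255:315,230:320,::-1];t=shot('top','t11.png')['image'][240:300,340:430,::-1]
cv2.imwrite('pics/c11.png',np.vstack([cv2.resize(a,(450,300),interpolation=2),cv2.resize(t,(450,300),interpolation=2)]))
E
```

```text
(no output)
```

View pics/c11.png

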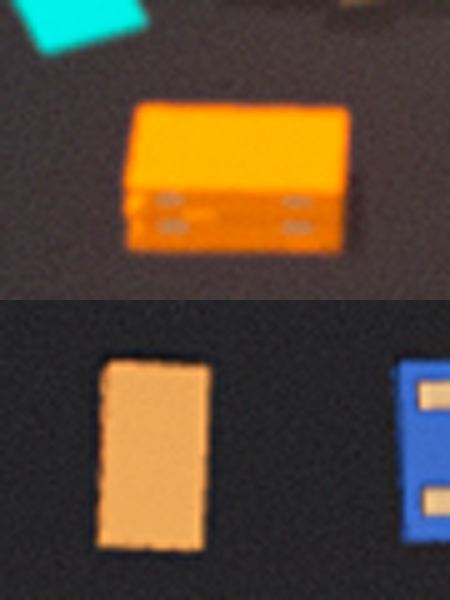

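The panel lies flat and square on the stack: top-crop corners are (102,360), (212,365), (205,550), (97,547). I check its centre against the stack's, then hand in.

```bash
python3 - <<'E'
from h import *
T=dict(np.load('pics/t11.npz'))
P=np.array([atz(T,340+u/5,240+(v-300)/5,.04)[:2] for u,v in[(102,360),(212,365),(205,550),(97,547)]])
e=P[0]+P[1]-P[2]-P[3];d=P.mean(0)-[.4635,-.1293];print(P.mean(0),np.arctan2(e[1],e[0]),d)
if abs(d).max()<.005: print(ctrl.sign_off())
E
```

```text
[ 0.46371242 -0.12928268] -0.03336697524987594 [2.12415956e-04 1.73157211e-05]
the job is handed in; nothing more can be done
None
```

The orange panel lies flat on the orange stack, within about 1 mm and 0.01 rad of the stack's measured pose in the last top-camera picture. The job is handed in; the verdict was not shown.

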